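Hook a gouge-rail bracket into the slotted upright and lock it

ROBOT

A 6-joint arm with a two-finger parallel gripper is mounted at the origin on the work surface. World frame = base frame: x ahead of the robot, y to its left, z up, the work surface at z = 0. Lengths are in mm, angles in degrees, forces in N, time in s.
With the tool pointing down it reaches from about 300 to 850 mm from the base axis. Payload 4.2 kg.
Tool frame: the origin (TCP) lies midway between the tips of the shut fingers; the grasp point (between the pads) lies 19 mm behind it; z points along the fingers, y is the line along which they close (so a half turn about z gives the same grasp; the last joint's range is limited). The gripper opens to 91 mm and grips with 3 to 60 N. Pads are 32 mm wide; open, the fingers measure 118 mm over their backs; the gripper's body (76 mm by 178 mm) begins 60 mm behind the grasp point.
Start: joints at [-71.963, 18.312, 89.639, -0, 72.044, -1.146], TCP at [188.937, -543.089, 213.976] pointing down, gripper open.
Joint ranges: [-177.97, 177.97], [-48.28, 115.42], [12.27, 149.76], [-77.06, 257.06], [2.81, 150.46], [-146.56, 146.56]. Speed limits (degrees/s): [147.25, 147.25, 180, 180, 180, 180].

INTERFACE

Orientations are given as [roll, pitch, yaw] about the fixed x, y, z axes, in that order (R = Rz(yaw) Ry(pitch) Rx(roll)).
In Python, from workcell import env gives the robot as it stands.
- The arm moves only by the shell command python3 -m jog 'ROWS' [FORCE]. ROWS is a JSON object of lists of equal length, an entry for each row: "jaw": the finger opening in mm, from 0 to 91.2; "slide": the shift along the tool's x, y, z in units of 30 mm (1.0 is 30 mm), a list of three; "spin": the turn about the tool's z in units of 8 degrees (1.0 is 8 degrees). In form: {"jaw": [jaw, ...], "slide": [[dx, dy, dz], ...], "spin": [spin, ...]}. A call has 1 to 10 rows; each row shifts and turns the commanded pose from where the row before left it, along the tool's axes as they then stand; what a row does not reach is not made up. A row lasts 1/10 s, in which the tool goes at most 50 mm and 8.59 degrees, less where a joint would pass 70% of its speed; a pose out of reach is approached as far as the arm can. A call is refused whole if a number of a shift passes 1 or a number of a turn 1, either way. A call with a gripper value outside its range is refused whole. The fingers move at their own pace and stop on an object; FORCE is the grip in N (left out, the last holds). Time passes only in rows, so rows that do not move let the fingers close. It gives the time, the measured TCP pose, the force, the opening and the grip force at its end, in the units of the state.
- env.state(): the state, without advancing time (a new reading comes with each control period).
- env.grab_frame(name): name is "scene" or "top" or "wrist"; returns the picture (420x560x3 uint8, red, green, blue); there is no depth.
- env.camera_model(name): a dict with "fx", "fy", "cx", "cy" (pixels), "camera_from_world" (4x4, takes a point from world to camera coordinates). Camera axes: x right, y up, looking along -z (the intrinsics and any distortion apply to the point x, -y, -z); pixel columns grow to the right and rows downward; lengths in mm; the calibration is good to about 2 mm. The wrist camera is an equidistant fisheye: a pixel r from the principal point sees the ray r / f radians off the axis. A picture is of the moment at which its call begins: read the wrist's pose just before it. camera_model takes no time and is no camera call; for the wrist camera it gives the pose at the moment of the call.
- env.job_done(): hands the job in; it is judged then, once.
The state is a dict: "time_s": time; "qpos": joint angles; "qvel": joint speeds; "effort": joint torques, N m; "ee_pos": TCP position; "ee_rot": TCP orientation; "force": force on the tool from outside, world axes, zero at the start; "torque": the same for the moment, N m; "gripper_width": finger opening in mm; "gripper_force": force on a finger pad.
Only numpy, scipy, OpenCV 4.12 (cv2) and the standard library are available. Lean on these libraries where they do the work, as an engineer would, in place of code of your own. Each camera call takes 0.05 s, during which the arm holds its last target. There are 200 camera calls.

TASK

Hang the gouge bracket on the slotted upright: hook both of its claws into the two slots, then press it down until it is fully home and the red spring latch has snapped out over its back plate. Feel your way and do not force it, and leave everything else on the bench where it is; let go at the end.

Things in the scene. Friction and masses are not known exactly. Their poses are not given: they have to be found in the camera images.
- bracket: Loose bracket, about 280 g (varies), standing the right way up on its flat underside. Origin on the underside below the middle of its arm; x to the claws, z up. Wooden arm 24 mm wide (y), x -55..55, z 19..55 mm, gripped by its sides. At the claw-less end a wooden cross rail with five gouge holes: x -80..-55, y +-70, z 0..36.
- bracket_grip (a point): Point in the middle of the wooden arm, at (0, 0, 37) mm of the bracket
- bracket_claws (a point): Midway between the two claw tips, at (68.5, 0, 45) mm of the bracket. Two green steel claws at y +-24 behind the back plate, each 8 mm wide: a neck (x 60..67, z 50..55) carrying a downward tip (x 66..71, z 35..55)
- bracket_plate (a point): Top middle of the rear face of the green steel back plate, at (60, 0, 60) mm of the bracket. Plate: x 55..60, y +-35, z 0..60, with a window (y +-10, z 38..56) under a 4 mm top bar (z 56..60)
- bracket_press (a point): On top of the arm next to the back plate, at (45, 0, 55) mm of the bracket: the place to press down with closed fingers. Hooked on the latch's slope the bracket hangs by itself, drooping about 0.05 rad, and can be let go. Pressing farther out on the arm levers it and jams
- upright: Slotted upright screwed to the bench: two pine posts (y +-40..52, x 0..30, up to z 225 mm) on a steel foot (x -25..105, y +-85, 12 thick), between them a 4 mm steel strip whose front face is the plane x = 0. Origin on the bench in that plane, midway between the posts; the front faces -x. The bracket goes in along +x, its axes parallel to the upright's
- upright_sill (a point): Mark at (0, 0, 162) mm of the upright, below the strip's two slots (y +-24, 14 mm wide, 24 high, empty behind). The strip was clamped at an unmeasured height: the slots' true lower edges (sills) lie 4 to 32 mm ABOVE this mark, so 166 to 194 mm up, and stay there; find them by feel or sight. Strip: 72 mm below to 55 mm above the sills
- upright_home (a point): Mark at (-60, 0, 112) mm of the upright; the bracket's origin ends 4 to 32 mm ABOVE it. Claw tips enter with the bracket's underside 31 to 35 mm below the true sills; home (necks on the sills, plate 0 to 2 mm off) it is 50 mm below. Strip and latch are slippery. Passing the latch takes about 8 to 15 N down; over 60 N between bracket and upright is forcing it
- latch (a joint): Red spring latch nose mid-strip, 14 mm wide, 5 mm out, 45 degree slope on top; underside 11 mm, top 18 mm above the true sills. Value in m: 0 = out, to 0.007 as pushed in (+x); spring 3 N at 0, 6 N at 0.005. The plate's top bar pushes it in on the way down; at home it snaps out above the bar
- flag (a joint): Small yellow home flag on the strip's face, its top 46 mm below the true sills, 12 mm wide, 8 mm out. Value in m: 0 = up and free, about 0.004 = pushed down by the underside of a bracket that is fully home; spring under 1 N.
- tape: Bystander: yellow roll of tape lying flat, 100 mm across, 30 mm high; origin at the centre of its underside
- gouge_a: Bystander: gouge with a pale wood handle (120 x 22 x 22 mm), 220 mm long, lying; origin under the handle's front end, x towards the blade
- gouge_b: Bystander: gouge with a green handle, same size and origin
- gouge_c: Bystander: gouge with a pale wood handle, same size and origin
- mallet: Bystander: round carver's mallet standing on its head, 90 mm across, 240 mm high; origin at the centre of its underside
- screwdriver: Bystander: screwdriver lying on the bench
- oil: Bystander: amber oil bottle, 56 mm across, 130 mm high; origin at the centre of its underside

How it is judged:
By the outcome, as a careful person would: the job done as asked, in the order asked, and still so for the second after the job is handed in, with the robot touching nothing.
It also fails if it takes over 64 s, if anything falls off the work surface, if the arm or the gripper's body presses on something with over 40 N, if the wrist force passes 120 N, or if a joint passes its speed limit or range.

## Working session

There is one attempt and no reset: what is moved stays moved. The work goes in short steps, Python scripts to look and compute and a shell command to move; the robot and the scene stay as the last step left them, time stands still between calls to the robot, and variables do not carry over. Pictures are saved under pics/ and viewed, at most 10 in all, crops included, and the job is handed in when it is done.

```bash
mkdir -p pics; ls
python3 - <<'E'
from workcell import env
import cv2,numpy as np
for n in ("scene","top"):
    f=env.grab_frame(n); cv2.imwrite(f"pics/{n}0.png",f[:,:,::-1])
    m=env.camera_model(n); print(n,m["fx"],m["fy"],m["cx"],m["cy"],[k for k in m]); print(np.round(m["camera_from_world"],3).tolist())
print(env.state())
E
```

```text
pics
scene 536.4413732078758 536.4413732078758 279.04557808196455 205.33038456427803 ['fx', 'fy', 'cx', 'cy', 'camera_from_world']
[[0.721, 0.693, -0.009, -383.295], [-0.414, 0.441, 0.796, 114.486], [0.556, -0.57, 0.605, -1865.523], [0.0, 0.0, 0.0, 1.0]]
top 383.96648378444456 383.96648378444456 280.2889900786905 217.04903868539742 ['fx', 'fy', 'cx', 'cy', 'camera_from_world']
[[0.014, -1.0, -0.002, 6.343], [0.983, 0.013, 0.181, -545.393], [-0.18, -0.005, 0.984, -1088.275], [0.0, 0.0, 0.0, 1.0]]
{'time_s': 0.1, 'qpos': array([-7.19632977e+01,  1.83478844e+01,  8.96978438e+01,  8.63497007e-05,
        7.20406784e+01, -1.14608387e+00]), 'qvel': array([-0.04326403, -0.08343673, -0.21100999,  0.01481467,  0.0187246 ,
       -0.06617603]), 'effort': array([ 2.57862048e-04, -4.13334095e+01, -2.32510042e+01,  7.28337653e-02,
        4.22292575e-02, -5.81528025e-05]), 'ee_pos': array([ 188.80480692, -542.67427746,  213.21591644]), 'ee_rot': array([-1.79913612e+02, -1.81035483e-03,  1.91827581e+01]), 'force': array([-0.74789684,  0.23781933, -0.44269962]), 'torque': array([-0.00197712, -0.00233239, -0.02975443]), 'gripper_force': 0.0, 'gripper_width': 91.18790910010323}
```

View pics/scene0.png

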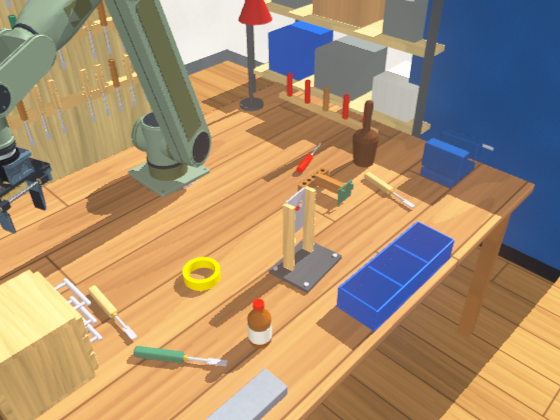

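View pics/top0.png

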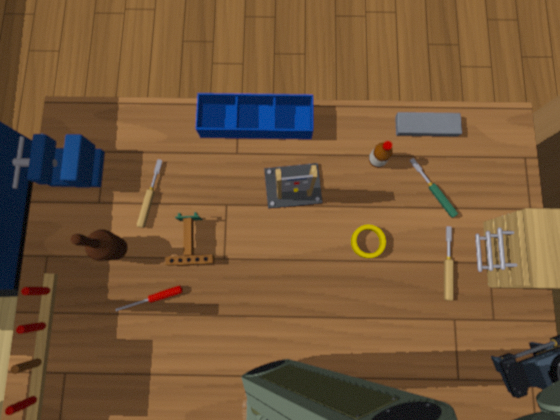

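The scene view shows the bracket at about (325,185), claws toward +x, and the upright at about (305,235), facing the robot. In the top view the bracket is at (190,235) and the upright at (295,185). I'll zoom in on both in the top view.

Run:
```python
import cv2,numpy as np
t=cv2.imread("pics/top0.png"); s=cv2.imread("pics/scene0.png")
a=cv2.resize(t[200:275,155:230],(400,400),interpolation=cv2.INTER_CUBIC)
b=cv2.resize(t[150:215,258:328],None,fx=400/70,fy=400/70,interpolation=cv2.INTER_CUBIC)
b=cv2.copyMakeBorder(b,0,400-b.shape[0],0,0,cv2.BORDER_CONSTANT)
cv2.imwrite("pics/c1.png",np.hstack([a,b]))
h=cv2.cvtColor(t,cv2.COLOR_BGR2HSV)
m=cv2.inRange(h,(50,80,30),(85,255,255)); ys,xs=np.nonzero(m); k=(xs>160)&(xs<225)&(ys>200)&(ys<240)
print(sorted(zip(xs[k],ys[k])))
```

```text
[(np.int64(177), np.int64(217)), (np.int64(178), np.int64(215)), (np.int64(178), np.int64(216)), (np.int64(178), np.int64(217)), (np.int64(178), np.int64(218)), (np.int64(179), np.int64(214)), (np.int64(179), np.int64(215)), (np.int64(179), np.int64(216)), (np.int64(179), np.int64(217)), (np.int64(179), np.int64(218)), (np.int64(180), np.int64(215)), (np.int64(180), np.int64(216)), (np.int64(180), np.int64(217)), (np.int64(180), np.int64(218)), (np.int64(180), np.int64(219)), (np.int64(181), np.int64(217)), (np.int64(181), np.int64(218)), (np.int64(181), np.int64(219)), (np.int64(182), np.int64(217)), (np.int64(192), np.int64(217)), (np.int64(193), np.int64(216)), (np.int64(193), np.int64(217)), (np.int64(193), np.int64(218)), (np.int64(194), np.int64(215)), (np.int64(194), np.int64(216)), (np.int64(194), np.int64(217)), (np.int64(194), np.int64(218)), (np.int64(195), np.int64(213)), (np.int64(195), np.int64(214)), (np.int64(195), np.int64(215)), (np.int64(195), np.int64(216)), (np.int64(195), np.int64(217)), (np.int64(195), np.int64(218)), (np.int64(196), np.int64(214)), (np.int64(196), np.int64(215)), (np.int64(196), np.int64(216)), (np.int64(196), np.int64(217)), (np.int64(196), np.int64(218)), (np.int64(197), np.int64(216)), (np.int64(197), np.int64(217)), (np.int64(197), np.int64(218)), (np.int64(198), np.int64(217)), (np.int64(198), np.int64(218)), (np.int64(199), np.int64(218))]
```

View pics/c1.png

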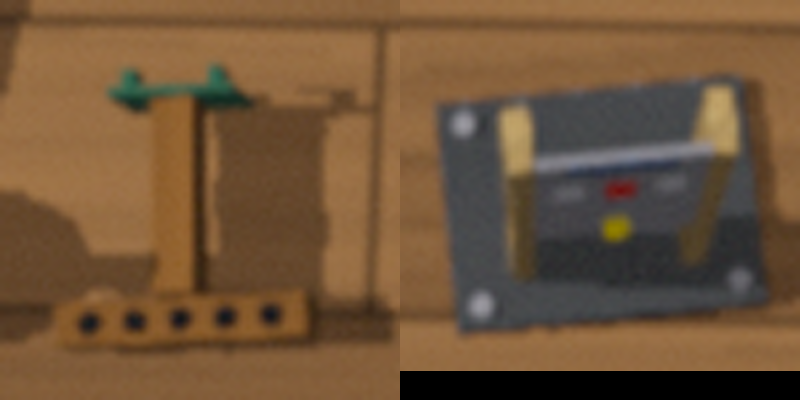

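The crop shows the bracket's five rail holes from (90,322) to (271,314) and its claws at (132,75) and (217,72). It also shows the upright's foot corners (440,105), (745,78), (768,300) and (460,332), the slots at (570,193) and (670,184), the red latch at (621,190) and the yellow flag at (617,229).

```bash
cat > h.py <<'E'
import numpy as np
from workcell import env
def ray(n,u,v,m=None):
    m=m or env.camera_model(n); T=np.array(m["camera_from_world"]); R=T[:3,:3]
    a,b=(u-m["cx"])/m["fx"],(v-m["cy"])/m["fy"]
    if n=="wrist":
        r=np.hypot(a,b); d=np.array([np.sin(r)*a/r,-np.sin(r)*b/r,-np.cos(r)])
    else: d=np.array([a,-b,-1.])
    return -R.T@T[:3,3], R.T@d
def onplane(n,u,v,p0,nrm,m=None):
    o,d=ray(n,u,v,m); return o+d*(np.dot(np.array(p0)-o,nrm)/np.dot(d,nrm))
def atz(n,u,v,z,m=None): return onplane(n,u,v,(0,0,z),(0,0,1),m)
def fit(loc,w):
    loc,w=np.array(loc,float),np.array(w)[:,:2]; lc,wc=loc.mean(0),w.mean(0)
    a=(loc-lc)@[1,1j]; b=(w-wc)@[1,1j]; th=np.angle((b*a.conj()).sum()); c,s=np.cos(th),np.sin(th); R=np.array([[c,-s],[s,c]])
    t=wc-R@lc; return t,np.degrees(th),(R@loc.T).T+t-w
E
python3 - <<'E'
from h import *
ca=lambda u,v:(155+(u+.5)/(400/75)-.5,200+(v+.5)/(400/75)-.5)
cb=lambda u,v:(258+(u-400+.5)/(400/70)-.5,150+(v+.5)/(400/70)-.5)
H=[atz("top",*ca(*p),36) for p in [(90,322),(135,321),(180,318),(226,316),(271,314)]]
print("holes",np.round(H,1).tolist())
C=[atz("top",*ca(*p),55) for p in [(132,70),(217,67)]]; print("claw ends",np.round(C,1))
sp=np.linalg.norm(H[0]-H[4])/4; print(sp)
t,a,r=fit([(-67.5,2*sp),(-67.5,sp),(-67.5,0),(-67.5,-sp),(-67.5,-2*sp),(71,24),(71,-24)],H+C); print("bracket",t,a,r.round(1).tolist())
F=[atz("top",*cb(*p),12) for p in [(440,105),(745,78),(768,300),(460,332)]]
t,a,r=fit([(105,85),(105,-85),(-25,-85),(-25,85)],F); print("upright",t,a,r.round(1).tolist())
P=[atz("top",*cb(*p),225) for p in [(505,177),(532,176),(696,153),(736,152)]]
t2,a2,r=fit([(0,52),(0,40),(0,-40),(0,-52)],P); print("posts",t2,a2,r.round(1).tolist())
n=np.array([np.cos(np.radians(a)),np.sin(np.radians(a)),0])
for nm,p,o in [("slotL",(570,193),0),("slotR",(670,184),0),("latch",(621,190),4),("flag",(617,229),6),("stripTop",(535,172),0),("stripTopR",(685,152),0)]:
    X=onplane("top",*cb(*p),np.r_[t,0]-n*o,n); print(nm,X.round(1), "ylocal",(X[:2]-t)@[-n[1],n[0]])
E
```

```text
holes [[415.0, 332.2, 36.0], [415.9, 307.4, 36.0], [417.9, 282.7, 36.0], [419.4, 257.4, 36.0], [420.8, 232.6, 36.0]]
claw ends [[553.2 312.6  55. ]
 [555.5 265.5  55. ]]
24.949602164350814
bracket [484.72508913 285.74374188] 2.891462647515571 [[-0.2, -0.0], [0.1, -0.2], [-0.6, -0.3], [-0.8, 0.1], [-1.0, -0.1], [1.2, 0.7], [1.3, -0.2]]
upright [614.12086005 -28.84194215] 6.19428869491046 [[1.3, 1.4], [1.9, -0.1], [-2.4, -2.2], [-0.8, 0.9]]
posts [613.71822675 -24.52179465] 7.826195842759288 [[-0.6, 1.6], [0.4, 1.7], [-0.3, -4.6], [0.6, 1.4]]
slotL [611.4  -4.1 184.7] ylocal 24.89224709939896
slotR [616.5 -50.4 184.3] ylocal -21.72816347228798
latch [609.9 -27.3 196.4] ylocal 1.9995411709168076
flag [608.  -27.8 132.7] ylocal 1.675617618644282
stripTop [609.7  12.1 225.3] ylocal 41.19784841996048
stripTopR [616.8 -54.  235.3] ylocal -25.269772752624164
```

```bash
python3 -m jog '{"jaw":[91,91,91,91,91,91,91,91,91,91],"slide":[[0.9,-1,0],[0.9,-1,0],[0.9,-1,0],[0.9,-1,0],[0.9,-1,0],[0.9,-1,0],[0.9,-1,0],[0.9,-1,0],[0.9,-1,0],[0.9,-1,0]],"spin":[0,0,0,0,0,0,0,0,0,0]}' && python3 -m jog '{"jaw":[91,91,91,91,91,91,91],"slide":[[0.8,-1,0],[0.8,-1,0],[0.8,-1,0],[0.8,-1,0],[0,0,0],[0,0,0],[0,0,0]],"spin":[0,0,0,0,0.75,0.75,0]}'
python3 - <<'E'
from h import *; import cv2
m=env.camera_model("wrist"); f=env.grab_frame("wrist"); cv2.imwrite("pics/w1.png",f[:,:,::-1])
import json; json.dump({k:np.array(v).tolist() for k,v in m.items()},open("w1.json","w"))
T=np.array(m["camera_from_world"]); print(-T[:3,:3].T@T[:3,3],m["fx"])
E
```

```text
time_s: 1.1
ee_pos: [345.4, -169.4, 213.8]
ee_rot: [-180.0, 0.0, 19.2]
force: [1.2, -0.3, 0.7]
gripper_width: 91.0
gripper_force: 0.0
time_s: 1.8
ee_pos: [396.4, -25.7, 213.6]
ee_rot: [-180.0, 0.0, 7.3]
force: [0.7, 0.5, 0.1]
gripper_width: 91.2
gripper_force: 0.0
[472.37341823 -14.78802537 383.19604781] 325.19226210127806
```

View pics/w1.png

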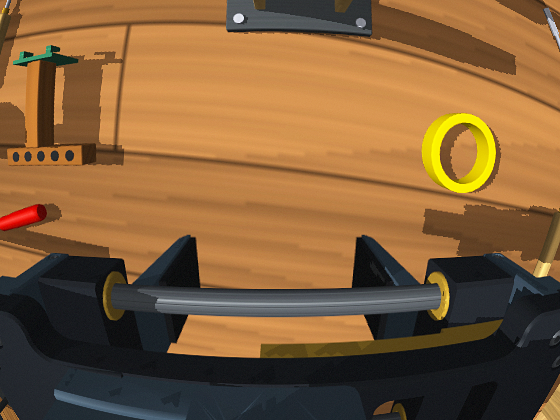

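The wrist view shows only the upright's foot edge at the top, at (300,25), so I'll move about 35 mm closer.

```bash
python3 -m jog '{"jaw":[91,91,91],"slide":[[0.8,0,0],[0.7,0,0],[0,0,0]],"spin":[0,0,0]}'
python3 - <<'E'
from h import *; import cv2, json
m=env.camera_model("wrist"); f=env.grab_frame("wrist")[:,:,::-1]; cv2.imwrite("pics/w2f.png",f)
json.dump({k:np.array(v).tolist() for k,v in m.items()},open("w2.json","w"))
cv2.imwrite("pics/w2.png",cv2.resize(f[0:140,200:400],None,fx=4,fy=4,interpolation=cv2.INTER_CUBIC))
E
```

```text
time_s: 2.15
ee_pos: [443.2, -20.8, 213.8]
ee_rot: [180.0, -0.1, 7.3]
force: [-0.7, 0.5, -0.4]
gripper_width: 90.9
gripper_force: 0.0
```

View pics/w2.png

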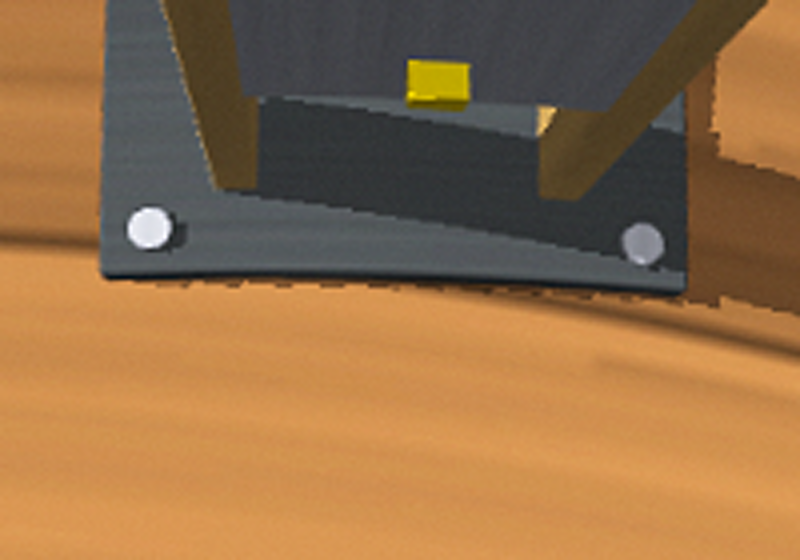

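The view shows the flag's top face at (407–470, 62–100), the strip's lower edge from (245,97) to (608,110), the post feet at (217,187), (258,190), (540,197) and (580,199), and the foot's front corners.

Run:
```python
from h import *; import json
m=json.load(open("w2.json"))
c=lambda u,v:(200+(u+.5)/4-.5,(v+.5)/4-.5)
P=[atz("wrist",*c(*p),12,m) for p in [(217,187),(258,190),(540,197),(580,199),(104,270),(686,286)]]
print(np.round(P,1).tolist())
t,a,r=fit([(0,52),(0,40),(0,-40),(0,-52),(-25,85),(-25,-85)],P); print("upright",t,a,r.round(1).tolist())
n=np.array([np.cos(np.radians(a)),np.sin(np.radians(a)),0]); o=np.r_[t,0]
for nm,p,off,d in [("flagTopRear",(439,61),0,46),("flagFront",(439,100),8,46),("strL",(245,97),0,72),("strR",(608,110),0,72)]:
    X=onplane("wrist",*c(*p),o-n*off,n,m); print(nm,X.round(1),"sill",X[2]+d,"yl",(X[:2]-t)@[-n[1],n[0]])
# bracket in w1
m=json.load(open("w1.json"))
H=[atz("wrist",*p,36,m) for p in [(16,157),(29,156.5),(42,156.5),(55.5,156.5),(69,156)]]; print(np.round(H,1).tolist())
```

```text
[[608.6, 26.1, 12.0], [608.9, 14.5, 12.0], [619.0, -64.9, 12.0], [620.7, -76.5, 12.0], [580.9, 54.8, 12.0], [600.9, -110.7, 12.0]]
upright [614.76775397 -25.13636512] 6.870081808330195 [[-0.0, 0.4], [1.0, 0.1], [0.6, 0.1], [0.3, -0.3], [-1.2, 1.4], [-0.7, -1.8]]
flagTopRear [614.7 -24.9 124.1] sill 170.071927609069 yl 0.2387700874093535
flagFront [606.8 -26.  121.9] sill 167.87602373875757 yl 0.06447936119455155
strL [610.   14.6  97.1] sill 169.1223665035929 yl 40.02309881005958
strR [619.6 -64.9  98.6] sill 170.56219648823162 yl -40.083196351683135
[[412.2, 332.7, 36.0], [414.1, 305.9, 36.0], [415.2, 281.1, 36.0], [416.4, 257.0, 36.0], [418.2, 234.4, 36.0]]
```

```bash
python3 -m jog '{"jaw":[91,91,91,91,91,91,91,91,91,91],"slide":[[0.27,-1,0],[0.27,-1,0],[0.27,-1,0],[0.27,-1,0],[0.27,-1,0],[0.27,-1,0],[0.27,-1,0],[0.27,-1,0],[0.27,-1,0],[0.27,-1,0]],"spin":[0,0,0,0,0,0,0,0,0,0]}' && python3 -m jog '{"jaw":[91,91,91,91],"slide":[[0,0,1],[0,0,1],[0,0,0],[0,0,0]],"spin":[0.5,0,0,0]}'
python3 - <<'E'
from h import *; import cv2, json
m=env.camera_model("wrist"); f=env.grab_frame("wrist")[:,:,::-1]; cv2.imwrite("pics/w3.png",f)
json.dump({k:np.array(v).tolist() for k,v in m.items()},open("w3.json","w"))
E
```

```text
time_s: 3.2
ee_pos: [483.2, 287.4, 213.9]
ee_rot: [180.0, 0.1, 7.2]
force: [0.4, -0.0, 0.4]
gripper_width: 91.1
gripper_force: 0.0
time_s: 3.6
ee_pos: [483.7, 286.6, 154.2]
ee_rot: [180.0, 0.1, 3.2]
force: [0.4, 0.6, 1.1]
gripper_width: 90.7
gripper_force: 0.0
```

View pics/w3.png

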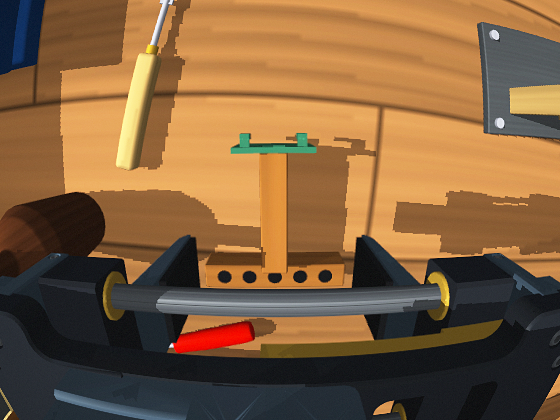

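The wrist view shows the arm centred between the fingers, at about (274,210), with the claws at (245,140) and (302,140). The mallet is at the left, at (60,225), so I'll check its clearance.

Run:
```python
from h import *; import json
m=json.load(open("w3.json"))
H=[atz("wrist",*p,36,m) for p in [(224,276),(249.5,276),(275,276),(300,276),(325,276)]]
C=[atz("wrist",*p,55,m) for p in [(245,134),(302,134)]]
A=[atz("wrist",*p,55,m) for p in [(262,160),(286,160)]]
print(np.round(H,1).tolist(),np.round(C,1).tolist(),np.round(A,1).tolist())
t,a,r=fit([(-67.5,50),(-67.5,25),(-67.5,0),(-67.5,-25),(-67.5,-50),(71,24),(71,-24)],H+C);print(t,a,r.round(1).tolist())
for p,z in [((126,246),30),((85,240),220),((110,245),0)]: print("mallet",atz("top",*p,z).round(0))
print("mallet right edge wrist",atz("wrist",105,215,40,m))
```

```text
[[413.7, 335.0, 36.0], [415.5, 309.6, 36.0], [417.1, 284.5, 36.0], [418.3, 259.9, 36.0], [419.3, 235.0, 36.0]] [[552.2, 316.6, 55.0], [554.7, 269.9, 55.0]] [[531.2, 301.5, 55.0], [532.3, 281.7, 55.0]]
[483.69993704 288.8830088 ] 3.4655178346789675 [[-0.4, -0.3], [-0.7, 0.2], [-0.7, 0.3], [-0.4, -0.0], [0.1, -0.1], [0.9, 0.5], [1.3, -0.7]]
mallet [455. 472.  30.]
mallet [449. 498. 220.]
mallet [460. 533.   0.]
mallet right edge wrist [471.02959312 457.69391634  40.        ]
```

```bash
python3 -m jog '{"jaw":[91,91,91,91,91,91],"slide":[[0,-0.05,1],[0,0,1],[0,0,1],[0,0,0.8],[0,0,0.6],[0,0,0]],"spin":[0,0,0,0,0,0]}' && python3 -m jog '{"jaw":[20,20,20,20,20,20,20,20],"slide":[[0,0,0],[0,0,0],[0,0,0],[0,0,0],[0,0,0],[0,0,0],[0,0,0],[0,0,0]],"spin":[0,0,0,0,0,0,0,0]}' 40
```

```text
time_s: 4.25
ee_pos: [483.7, 288.1, 21.4]
ee_rot: [179.9, 0.1, 3.2]
force: [-1.3, -0.4, 0.7]
gripper_width: 90.8
gripper_force: 0.0
time_s: 5.05
ee_pos: [484.0, 288.7, 21.9]
ee_rot: [180.0, 0.0, 3.2]
force: [-0.2, 0.1, -0.4]
gripper_width: 29.7
gripper_force: 0.0
```

```bash
python3 -m jog '{"jaw":[10,10,10,10],"slide":[[0,0,0],[0,0,0],[0,0,0],[0,0,0]],"spin":[0,0,0,0]}' && python3 -m jog '{"jaw":[10,10,10,10,10,10,10,10],"slide":[[0,0,-0.3],[0,0,-0.7],[0,0,-0.8],[0,0,-0.8],[0,0,-0.8],[0,0,-0.8],[0,0,-0.4],[0,0,0]],"spin":[0,0,0,0,0,0,0,0]}'
```

```text
time_s: 5.45
ee_pos: [484.0, 288.7, 21.9]
ee_rot: [180.0, 0.0, 3.2]
force: [-0.0, 0.3, -0.3]
gripper_width: 23.9
gripper_force: 40.0
time_s: 6.25
ee_pos: [484.8, 289.3, 161.6]
ee_rot: [-179.9, -0.2, 3.2]
force: [0.1, -0.4, -3.3]
gripper_width: 23.6
gripper_force: 40.0
```

```bash
python3 -m jog '{"jaw":[10,10,10,10,10,10,10,10,10,10],"slide":[[0.03,0.5,0],[0.03,0.8,0],[0.03,1,0],[0.03,1,0],[0.03,1,0],[0.03,1,0],[0.03,1,0],[0.03,1,0],[0.03,1,0],[0.03,1,0]],"spin":[0,0,0,0,0,0,0,0,0,0]}' && python3 -m jog '{"jaw":[10,10,10,10,10,10],"slide":[[0.05,0.8,0],[0.06,0.5,0],[0,0.32,0],[0,0,0],[0,0,0],[0,0,0]],"spin":[0,0,0,-0.46,0,0]}'
python3 - <<'E'
from h import *; import cv2, json
m=env.camera_model("wrist"); f=env.grab_frame("wrist")[:,:,::-1]; cv2.imwrite("pics/w4f.png",f)
json.dump({k:np.array(v).tolist() for k,v in m.items()},open("w4.json","w"))
cv2.imwrite("pics/w4.png",cv2.resize(f[0:200,180:380],None,fx=3,fy=3,interpolation=cv2.INTER_CUBIC))
E
```

```text
time_s: 7.25
ee_pos: [506.9, 8.6, 158.2]
ee_rot: [180.0, 0.2, 3.2]
force: [0.7, 0.3, -3.1]
gripper_width: 23.9
gripper_force: 40.0
time_s: 7.85
ee_pos: [514.1, -37.2, 159.5]
ee_rot: [-180.0, 0.1, 6.8]
force: [0.3, -0.4, -2.4]
gripper_width: 23.8
gripper_force: 40.0
```

View pics/w4.png

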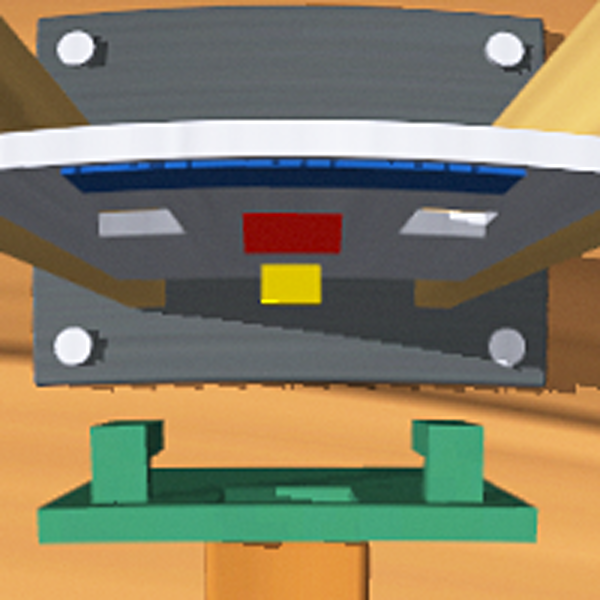

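The close view shows both claws (green, (122,425) and (448,425)) below the slots ((140,222) and (445,222)), with the red latch at (293,233) and the flag at (291,284). I'll work out the offsets.

Run:
```python
from h import *; import json
m=json.load(open("w4.json"))
c=lambda u,v:(180+(u+.5)/3-.5,(v+.5)/3-.5)
a=np.radians(6.9); t=np.array([614.6,-25.1]); n=np.array([np.cos(a),np.sin(a),0])
L=lambda X:((X[:2]-t)@n[:2],(X[:2]-t)@[-n[1],n[0]],X[2])
for p in [(100,236),(184,234),(402,234),(487,236)]: print("sill",np.round(L(onplane("wrist",*c(*p),np.r_[t,0],n,m)),1))
for p in [(261,265),(321,265)]: print("flag",np.round(L(onplane("wrist",*c(*p),np.r_[t,0],n,m)),1))
for p in [(91,425),(148,428),(425,428),(483,425)]: print("clawtop",np.round(L(atz("wrist",*c(*p),192.6,m)),1))
for p in [(39,508),(537,508)]: print("plate",np.round(L(atz("wrist",*c(*p),197.6,m)),1))
for p in [(135,307),(165,308),(413,308),(450,307)]: print("post",np.round(L(atz("wrist",*c(*p),12,m)),1))
```

```text
sill [  0.   31.7 168.9]
sill [ -0.   18.  167.1]
sill [ -0.  -17.7 167.2]
sill [ -0.  -31.5 169. ]
flag [  0.    6.7 120. ]
flag [ -0.   -6.  119.9]
clawtop [-30.5  28.8 192.6]
clawtop [-31.1  20.6 192.6]
clawtop [-31.2 -18.1 192.6]
clawtop [-30.6 -26.4 192.6]
plate [-41.5  35.6 197.6]
plate [-41.6 -33.4 197.6]
post [-0.3 50.2 12. ]
post [-0.9 40.4 12. ]
post [ -1.  -39.2  12. ]
post [ -0.3 -51.2  12. ]
```

```bash
python3 -m jog '{"jaw":[10,10,10,10,10],"slide":[[0.2,0.04,0.08],[0.3,0,0],[0.3,0,0],[0,0,0],[0,0,0]],"spin":[0,0,0,0,0]}' && python3 -m jog '{"jaw":[10,10,10,10],"slide":[[0.1,0,0],[0.1,0,0],[0,0,0],[0,0,0]],"spin":[0,0,0,0]}'
```

```text
time_s: 8.4
ee_pos: [538.7, -35.9, 157.3]
ee_rot: [180.0, 0.0, 6.9]
force: [1.1, 0.0, -2.8]
gripper_width: 24.0
gripper_force: 40.0
time_s: 8.8
ee_pos: [544.4, -35.3, 157.5]
ee_rot: [180.0, -0.0, 6.9]
force: [0.6, -0.1, -3.3]
gripper_width: 23.9
gripper_force: 40.0
```

```bash
for i in 1; do python3 -m jog '{"jaw":[10,10,10,10],"slide":[[0.06,0,0],[0.06,0,0],[0,0,0],[0,0,0]],"spin":[0,0,0,0]}'; done; python3 -m jog '{"jaw":[10,10,10],"slide":[[0.07,0,0],[0,0,0],[0,0,0]],"spin":[0,0,0]}'
```

```text
time_s: 9.2
ee_pos: [544.5, -35.0, 156.7]
ee_rot: [-180.0, 0.5, 6.9]
force: [-7.9, -0.7, -2.7]
gripper_width: 23.7
gripper_force: 40.0
time_s: 9.5
ee_pos: [544.4, -34.9, 156.3]
ee_rot: [-179.9, 0.7, 6.8]
force: [-12.1, -2.4, -0.4]
gripper_width: 23.9
gripper_force: 40.0
```

```bash
python3 -m jog '{"jaw":[10,10,10,10],"slide":[[-0.27,0,0],[0,0,-0.1],[0,0,0],[0,0,0]],"spin":[0,0,0,0]}'; python3 -m jog '{"jaw":[10,10,10,10,10],"slide":[[0.08,0,0],[0.07,0,0],[0.06,0,0],[0,0,0],[0,0,0]],"spin":[0,0,0,0,0]}'
```

```text
time_s: 9.9
ee_pos: [543.0, -35.6, 161.1]
ee_rot: [180.0, -0.1, 6.9]
force: [0.5, 0.3, -3.7]
gripper_width: 23.6
gripper_force: 40.0
time_s: 10.4
ee_pos: [548.3, -34.8, 160.4]
ee_rot: [180.0, 0.0, 6.9]
force: [0.7, -0.1, -3.9]
gripper_width: 24.1
gripper_force: 40.0
```

Run:
```python
from h import *; import cv2, json
m=env.camera_model("wrist"); f=env.grab_frame("wrist")[:,:,::-1]; cv2.imwrite("pics/w5f.png",f)
cv2.imwrite("pics/w5.png",cv2.resize(f[20:180,190:370],None,fx=3.7,fy=3.7,interpolation=cv2.INTER_CUBIC))
```

```text
(no output)
```

View pics/w5.png

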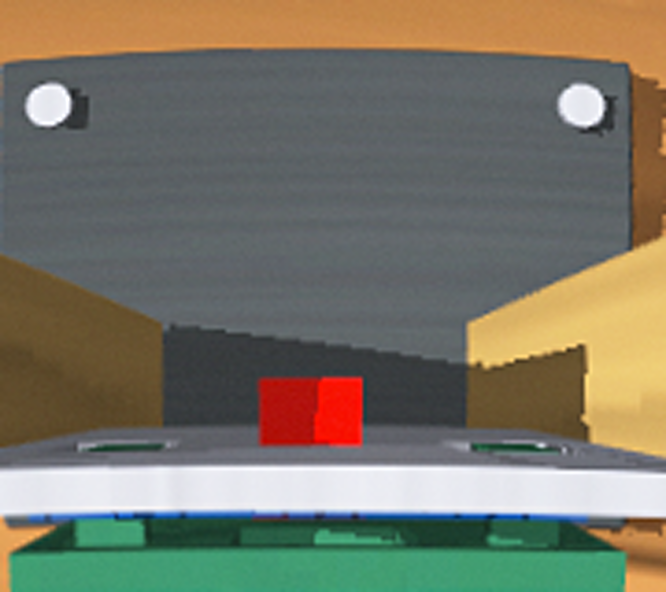

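The claw tips have gone in: green shows through both slots at (127,447) and (515,448). I'll continue to plate contact.

```bash
python3 -m jog '{"jaw":[10,10,10,10,10],"slide":[[0.06,0,0],[0.06,0,0],[0.04,0,0],[0,0,0],[0,0,0]],"spin":[0,0,0,0,0]}'; python3 -m jog '{"jaw":[10,10,10,10],"slide":[[0.03,0,0],[0.03,0,0],[0,0,0],[0,0,0]],"spin":[0,0,0,0]}'
```

```text
time_s: 10.95
ee_pos: [553.1, -34.2, 160.5]
ee_rot: [180.0, 0.0, 6.9]
force: [0.7, -0.1, -3.6]
gripper_width: 23.8
gripper_force: 40.0
time_s: 11.35
ee_pos: [554.8, -34.0, 160.5]
ee_rot: [180.0, 0.0, 6.9]
force: [-0.6, 0.1, -2.9]
gripper_width: 23.8
gripper_force: 40.0
```

```bash
python3 -m jog '{"jaw":[10,10,10,10,10],"slide":[[-0.02,0,0.06],[0,0,0.06],[0,0,0.05],[0,0,0],[0,0,0]],"spin":[0,0,0,0,0]}'; python3 -m jog '{"jaw":[10,10,10],"slide":[[0,0,0.05],[0,0,0],[0,0,0]],"spin":[0,0,0]}'
```

```text
time_s: 11.85
ee_pos: [554.3, -34.1, 155.4]
ee_rot: [180.0, 0.0, 6.9]
force: [0.7, 0.5, -3.0]
gripper_width: 24.2
gripper_force: 40.0
time_s: 12.15
ee_pos: [554.0, -34.2, 154.2]
ee_rot: [180.0, 0.0, 6.9]
force: [-2.5, 0.9, -0.2]
gripper_width: 23.8
gripper_force: 40.0
```

```bash
python3 -m jog '{"jaw":[10,10,10],"slide":[[0,0,0.04],[0,0,0],[0,0,0]],"spin":[0,0,0]}'; python3 -m jog '{"jaw":[26,30,36,44,55,60,60,60],"slide":[[0,0,0],[0,0,0],[0,0,0],[0,0,0],[0,0,0],[0,0,0],[0,0,0],[0,0,0]],"spin":[0,0,0,0,0,0,0,0]}'
python3 - <<'E'
from h import *; import cv2, json
f=env.grab_frame("wrist")[:,:,::-1]; s=env.grab_frame("scene")[:,:,::-1]; cv2.imwrite("pics/s6f.png",s)
a=cv2.resize(f[0:210,180:390],(400,400),interpolation=cv2.INTER_CUBIC); b=cv2.resize(s[165:285,250:370],(400,400),interpolation=cv2.INTER_CUBIC)
cv2.imwrite("pics/s6.png",np.hstack([a,b]))
E
```

```text
time_s: 12.45
ee_pos: [554.2, -34.2, 153.1]
ee_rot: [180.0, -0.0, 6.9]
force: [-3.0, -1.1, 2.8]
gripper_width: 23.7
gripper_force: 40.0
time_s: 13.25
ee_pos: [554.3, -34.1, 152.8]
ee_rot: [180.0, -0.0, 6.9]
force: [0.4, -0.6, 0.5]
gripper_width: 60.1
gripper_force: 0.0
```

View pics/s6.png

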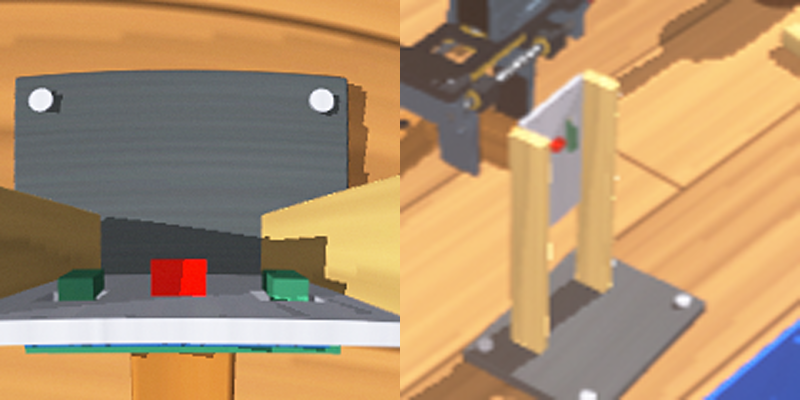

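The bracket hangs on the latch with both claws through the slots, green at (80,283) and (287,283). I'll raise the gripper, close the fingers and move over the press point.

```bash
python3 -m jog '{"jaw":[60,60,60,60,40,20,0,0,0,0],"slide":[[0,0,-0.3],[0,0,-0.7],[0,0,-0.7],[0,0,-0.5],[0,0,0],[0,0,0],[0,0,0],[0,0,0],[0,0,0],[0,0,0]],"spin":[0,0,0,0,0,0,0,0,0,0]}' 20; python3 -m jog '{"jaw":[0,0,0,0,0,0],"slide":[[0.4,0,0],[0.4,0,0],[0.4,0,0],[0,0,0],[0,0,0],[0,0,0]],"spin":[0,0,0,0,0,0]}'; python3 -m jog '{"jaw":[0,0,0,0,0],"slide":[[0,0,0.3],[0,0,0.3],[0,0,0.1],[0,0,0],[0,0,0]],"spin":[0,0,0,0,0]}'
```

```text
time_s: 14.35
ee_pos: [554.1, -34.1, 218.3]
ee_rot: [-180.0, 0.1, 6.9]
force: [0.2, 0.1, 0.4]
gripper_width: 14.9
gripper_force: 0.0
time_s: 14.95
ee_pos: [589.7, -29.8, 218.6]
ee_rot: [-180.0, 0.0, 6.9]
force: [-0.5, 0.1, 0.4]
gripper_width: 0.5
gripper_force: 0.0
time_s: 15.45
ee_pos: [590.0, -29.8, 197.7]
ee_rot: [180.0, -0.0, 6.9]
force: [0.8, 0.1, 0.4]
gripper_width: 0.5
gripper_force: 0.0
```

```bash
python3 -m jog '{"jaw":[0,0,0,0,0],"slide":[[0,0,0.2],[0,0,0.1],[0,0,0.05],[0,0,0],[0,0,0]],"spin":[0,0,0,0,0]}'; python3 -m jog '{"jaw":[0,0,0,0],"slide":[[0,0,0.06],[0,0,0.06],[0,0,0],[0,0,0]],"spin":[0,0,0,0]}'
```

```text
time_s: 15.95
ee_pos: [590.7, -29.9, 188.6]
ee_rot: [180.0, -0.2, 6.9]
force: [-1.0, 0.1, 4.9]
gripper_width: 0.4
gripper_force: 3.1
time_s: 16.35
ee_pos: [590.4, -29.8, 183.8]
ee_rot: [180.0, -0.1, 6.9]
force: [1.2, -0.4, 2.9]
gripper_width: 0.8
gripper_force: 1.3
```

```bash
python3 -m jog '{"jaw":[0,0,0,0],"slide":[[0,0,0.07],[0,0,0.07],[0,0,0],[0,0,0]],"spin":[0,0,0,0]}'; python3 -m jog '{"jaw":[0,0,0,0],"slide":[[0,0,0.06],[0,0,0.06],[0,0,0],[0,0,0]],"spin":[0,0,0,0]}'
```

```text
time_s: 16.75
ee_pos: [589.6, -29.8, 178.8]
ee_rot: [-180.0, 0.1, 6.9]
force: [0.9, 0.8, -0.1]
gripper_width: -0.1
gripper_force: 0.0
time_s: 17.15
ee_pos: [589.8, -29.8, 177.0]
ee_rot: [180.0, -0.0, 6.9]
force: [-3.1, 0.1, 6.6]
gripper_width: 0.7
gripper_force: 3.9
```

```bash
python3 -m jog '{"jaw":[0,0,0],"slide":[[0,0,0.06],[0,0,0],[0,0,0]],"spin":[0,0,0]}'; python3 -m jog '{"jaw":[0,0,0],"slide":[[0,0,0.06],[0,0,0],[0,0,0]],"spin":[0,0,0]}'
```

```text
time_s: 17.45
ee_pos: [589.8, -29.8, 176.7]
ee_rot: [180.0, -0.1, 6.9]
force: [-4.1, 0.2, 13.1]
gripper_width: 0.4
gripper_force: 7.5
time_s: 17.75
ee_pos: [589.9, -29.8, 176.6]
ee_rot: [180.0, -0.2, 6.9]
force: [-8.0, 0.2, 20.5]
gripper_width: 0.3
gripper_force: 11.1
```

```bash
python3 -m jog '{"jaw":[0,0,0,0,0,0,0],"slide":[[0,0,-0.5],[0,0,-0.8],[0,0,-0.8],[-0.8,0,0],[-0.9,0,0],[0,0,0],[0,0,0]],"spin":[0,0,0,0,0,0,0]}'
python3 - <<'E'
from h import *; import cv2
f=env.grab_frame("wrist")[:,:,::-1]; s=env.grab_frame("top")[:,:,::-1]
a=cv2.resize(f[20:200,180:380],(440,396),interpolation=cv2.INTER_CUBIC); b=cv2.resize(s[150:215,265:325],(360,396),interpolation=cv2.INTER_CUBIC)
cv2.imwrite("pics/s7.png",np.hstack([a,b]))
E
```

```text
time_s: 18.45
ee_pos: [539.5, -35.9, 235.5]
ee_rot: [180.0, -0.1, 6.9]
force: [0.5, -0.6, -0.7]
gripper_width: 0.5
gripper_force: 0.0
```

View pics/s7.png

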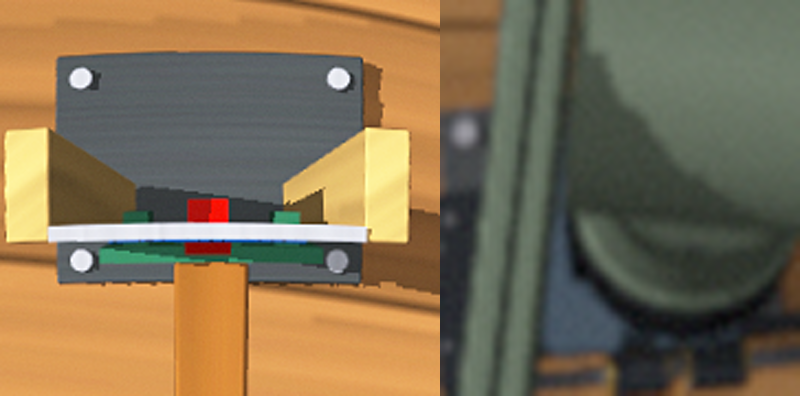

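The last view shows the red nose standing out over the green top bar at (208,240), both claws behind the strip, and the gripper clear. The press force fell to zero at the snap, then stopped hard at 20 N, so I'm handing in.

```bash
python3 -c "
from workcell import env
print(env.job_done())"
```

```text
the job is handed in; nothing more can be done
None
```

The bracket hangs on the upright with both claws hooked, pressed down to a firm stop at about 20 N. The last camera view shows the red latch out over its back plate. The gripper is clear, nothing else was touched, and I handed the job in at about 18.5 s; no verdict came back, and I did not check the yellow home flag.

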